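Put the dried chopping board back between its neighbours

ROBOT

A 7-joint arm with a two-finger parallel gripper is mounted at the origin on the work surface. World frame = base frame: x ahead of the robot, y to its left, z up, the work surface at z = 0. Lengths are in m, angles in rad, forces in N, time in s.
With the tool pointing down it reaches from about 0.35 to 0.9 m from the base axis. Payload 7.2 kg.
Tool frame: the origin (TCP) lies midway between the tips of the shut fingers; the grasp point (between the pads) lies 19 mm behind it (arm.tcp_to_grasp is the distance from the TCP to the grasp point, in m); z points along the fingers, y is the line along which they close (so a half turn about z gives the same grasp; the last joint's range is limited). The gripper opens to 85 mm and grips with 20 to 120 N. Pads are 22 mm wide; open, the fingers measure 114 mm over their backs; the gripper's body (76 mm by 85 mm) begins 54 mm behind the grasp point. The pads swing forward as they close: fully open they stand 13 mm farther back than shut.
Start: joints at [-1.346, 0.411, -0.013, 1.596, 0.006, 1.134, -0.082], TCP at [0.18, 0.598, 0.231] pointing down, gripper open.
Joint ranges: [-2.95, 2.95], [-0.29, 1.99], [-1.47, 1.44], [0.14, 2.54], [-1.03, 4.17], [0.13, 1.85], [-2.86, 2.86]. Speed limits (rad/s): [2.39, 2.39, 3.01, 3.01, 3.14, 3.14, 3.14].

INTERFACE

Orientations are given as a unit quaternion [w, x, y, z].
In Python, from cell import status, optics, arm gives the robot as it stands.
- The arm moves only by the shell command python3 -m creep 'ROWS' [OPENING] [FORCE]. ROWS is JSON, one flat list of numbers, 4 for each row, row after row: the shift along the world's x, y, z in m, then the turn about the world's z in degrees. A call has 1 to 20 rows; each row is the pose to reach, as a shift and turn from the pose commanded when the call began; what a row does not reach only later rows make up. A row lasts 1/10 s, in which the tool goes at most 50 mm and 8.59 degrees, less where a joint would pass 70% of its speed; a pose out of reach is approached as far as the arm can. A call with a gripper value outside its range is refused whole. OPENING is the closure, from 0 (fully open) to 1 (shut), set as the call begins (- or left out, the last holds). The fingers move at their own pace and stop on an object; FORCE is the grip in N (left out, the last holds). Time passes only in rows, so rows that repeat a pose let the fingers close. It gives the time, the measured TCP pose, the force, the opening and the grip force at its end, in the units of the state.
- status.read_state(): the state, without advancing time (a new reading comes with each control period).
- optics.grab_frame(name): name is "scene" or "top" or "wrist"; returns (picture, depth): 400x640x3 uint8, red, green, blue; 400x640 float32, m along the optical axis (not along the pixel's ray), 0 where there is no reading.
- optics.get_calibration(name): a dict with "intrinsics" (3x3 intrinsics, pixels), "R" (3x3) and "t" (3): a world point X has camera coordinates R X + t; the wrist camera has in their place "tool_from_camera" (4x4, takes a point from camera to tool coordinates, whose origin is the TCP and whose axes are the flange's). Camera axes: x right, y down, z forward; pixel columns grow to the right and rows downward; lengths in m; the calibration is good to about 2 mm. A picture is of the moment at which its call begins: read the wrist's pose just before it. get_calibration takes no time and is no camera call.
- arm.finish_job(): hands the job in; it is judged then, once.
The state is a dict: "t": time; "joints": joint angles; "joint_vel": joint speeds; "effort": joint torques, N m; "tcp_pos": TCP position; "ee_rot": TCP orientation; "force": force on the tool from outside, world axes, zero at the start; "ft_torque": the same for the moment, N m; "opening": finger opening in m; "grasp_force": force on a finger pad.
Only numpy, scipy, OpenCV 4.12 (cv2) and the standard library are available. Lean on these libraries where they do the work, as an engineer would, in place of code of your own. Each camera call takes 0.05 s, during which the arm holds its last target. There are 200 camera calls.

TASK

The small wooden chopping board in the dish drainer is dry: put it back in the board rack, standing on its long edge between the tall board and the low board, which stand closer together than its thickness and must be spread apart to make room. Slide it fully home, flat on the base and back against the rack's wire stop, with the two boards and the oven tray still standing upright in their places, and do not knock over or push about anything else on the counter.

Things in the scene. Friction and masses are not known exactly. Their poses are not given: they have to be found in the camera images.
- dry_board: The board to put away, standing in the drainer: plain dark wood, 170 mm long (x), 22 thick (y), 115 tall (z), about 0.26 kg, on its long edge. Origin: centre of its underside. Both upright ends are fully rounded (11 mm radius), so an end works as a wedge. Either end may go in first.
- tall_board: Loose neighbour in the rack: dark wood, 170 x 22 mm with the same rounded ends, 135 mm tall, about 0.30 kg, standing on the base on its long edge. Origin: centre of its underside, x along its length. It is on either side of the low board.
- low_board: Loose neighbour in the rack: as the tall board but 95 mm tall, about 0.21 kg. Origin: centre of its underside, x along its length. The clear gap between the two boards is only 10 to 15 mm at the start; oiled wood, they slide and give way at a few newtons, in all up to about 15 N.
- oven_tray: Small rimmed steel oven tray standing on edge in the rack, 165 mm long (x), 14 mm thick (y), 125 mm tall, loose, 0.25 kg. It is always the outermost thing on the rack's -y side; the gap beside it is not the place for the board. Origin: centre of its underside.
- rack: Board rack, fixed: wooden base, top 15 mm high, x = -125 to +105, y = -65 to +65 mm; wire hoops at the sides (109 mm high, 98 mm clear between them); back stop: two wire bars, face at x = +85 mm. Open in front (-x) and above. Origin: on the counter, mid-width; x points into the rack, y across the boards. Home is a board's centre at x = 0; boards in it start up to 6 mm short of that.
- drainer: Wire dish drainer, fixed, 270 x 270 mm, rim 88 mm high, its floor 22 mm above the counter. Origin: centre of its underside. The dry board stands on the floor along x at y = +50 mm in a loose slot of wire prongs, 80 mm high: lift it straight up. A side plate (165 mm high) stands at y = -22 mm; mug and cutlery cup are beyond it.
- side_plate: White side plate, 140 mm across, standing on its rim in the drainer; bystander. Origin: its centre.
- mug: White mug upside down in the drainer, 72 mm across, 85 mm high; bystander. Origin: centre of its underside.
- soap_dispenser: Pump soap dispenser, 72 mm across, 186 mm high; bystander. Origin: underside.
- dish_liquid: Blue waisted bottle, 68 mm across, 207 mm high; bystander. Origin: underside.
- palm_brush: Round wooden palm brush, 62 mm across, 82 mm high; bystander. Origin: underside.
- pepper_jar: Small amber jar, 52 mm across, 100 mm high; bystander. Origin: underside.

How it is judged:
On the way, in this order (a step that is already met when the one before it is completed fails the run):
1. the dry board is lifted out of the drainer (height (world z) of dry_board above 0.075 m), for 0.1 s.
2. the dry board stands upright on the rack's base, part of the way in between the tall and the low board (((y of dry_board in the frame of tall_board between 0.016 and 0.05 m and y of dry_board in the frame of low_board between -0.05 and -0.016 m) or (y of dry_board in the frame of tall_board between -0.05 and -0.016 m and y of dry_board in the frame of low_board between 0.016 and 0.05 m)) and z of dry_board in the frame of rack between 0.009 and 0.022 m and angle between dry_board's own z axis and vertical below 0.25 rad and angle between the x axis of dry_board and the x axis of rack, either way round below 0.15 rad and x of dry_board in the frame of rack above -0.135 m), for 0.1 s.
At the end, for the whole second after the job is handed in: Dry board at rest in the rack between tall and low board, on the base (6 mm), upright (0.25 rad), along the rack (0.15 rad), centre within 8 mm of home; both boards and the tray still on the base, upright (0.25 rad), at most 16 mm out from the stop (((y of dry_board in the frame of tall_board between 0.016 and 0.05 m and y of dry_board in the frame of low_board between -0.05 and -0.016 m) or (y of dry_board in the frame of tall_board between -0.05 and -0.016 m and y of dry_board in the frame of low_board between 0.016 and 0.05 m)) and z of dry_board in the frame of rack between 0.009 and 0.022 m and angle between each of dry_board, tall_board, low_board, oven_tray's own z axis and vertical below 0.25 rad and angle between the x axis of dry_board and the x axis of rack, either way round below 0.15 rad and x of dry_board in the frame of rack between -0.008 and 0.006 m and z of tall_board in the frame of rack between 0.008 and 0.024 m and x of tall_board in the frame of rack between -0.016 and 0.008 m and z of low_board in the frame of rack between 0.008 and 0.024 m and x of low_board in the frame of rack between -0.016 and 0.008 m and z of oven_tray in the frame of rack between 0.008 and 0.024 m and x of oven_tray in the frame of rack between -0.016 and 0.008 m and linear speed of each of dry_board, tall_board, low_board below 0.02 m/s); the robot touches nothing.
It fails at once if a board or the tray in the rack was knocked over or lifted out (angle between any of tall_board, low_board, oven_tray's own z axis and vertical above 0.45 rad or height (world z) of any of tall_board, low_board, oven_tray above 0.05 m).
It fails at once if a bystander was pushed about or knocked over (distance of any of side_plate, mug, soap_dispenser, dish_liquid, palm_brush, pepper_jar from where it was at the start of the episode above 0.03 m).
It also fails if it takes over 58 s, if anything falls off the work surface, if the arm or the gripper's body presses on something with over 40 N, if the wrist force passes 120 N, or if a joint passes its speed limit or range.

## Working session

There is one attempt and no reset: what is moved stays moved. The work goes in short steps, Python scripts to look and compute and a shell command to move; the robot and the scene stay as the last step left them, time stands still between calls to the robot, and variables do not carry over. Pictures are saved under pics/ and viewed, at most 10 in all, crops included, and the job is handed in when it is done.

```bash
mkdir -p pics; cat > h.py <<'E'
import numpy as np, cv2
from cell import status, optics, arm
def grab(n,fn=None):
    s=status.read_state(); p,d=optics.grab_frame(n); c=optics.get_calibration(n)
    if fn: cv2.imwrite('pics/'+fn,p[:,:,::-1])
    K=np.array(c['intrinsics']); v,u=np.mgrid[:d.shape[0],:d.shape[1]]
    P=np.stack([(u-K[0,2])/K[0,0]*d,(v-K[1,2])/K[1,1]*d,d],-1)
    if 'R' in c: W=(P-np.array(c['t']))@np.array(c['R'])
    else:
        T=np.array(c['tool_from_camera']); from scipy.spatial.transform import Rotation as R
        q=s['ee_rot']; Rw=R.from_quat([q[1],q[2],q[3],q[0]]).as_matrix()
        W=(P@T[:3,:3].T+T[:3,3])@Rw.T+np.array(s['tcp_pos'])
    W[d<=0]=np.nan
    return p,d,W
E
python3 - <<'E'
from h import *
for n in ('scene','top'):
    p,d,W=grab(n,n+'0.png'); np.savez(n+'0.npz',p=p,W=W)
s=status.read_state(); print(s['t'],s['tcp_pos'],s['ee_rot'],s['opening'],s['force'])
print(optics.get_calibration('top'))
E
```

```text
0.1 [0.1803146  0.59797057 0.23054284] [-5.16525048e-05  1.45877282e-01  9.89302431e-01 -7.18554522e-04] 0.08514199121516526 [-0.4390592  -0.16936872  0.09278364]
{'intrinsics': array([[447.42043854,   0.        , 312.67353564],
       [  0.        , 447.42043854, 196.20645377],
       [  0.        ,   0.        ,   1.        ]]), 'R': array([[ 0.01094792, -0.99976285,  0.01882524],
       [-0.99070544, -0.01339759, -0.13536331],
       [ 0.13558342, -0.01716832, -0.99061717]]), 't': array([-0.0017179 ,  0.53972133,  1.46393058])}
```

View pics/top0.png

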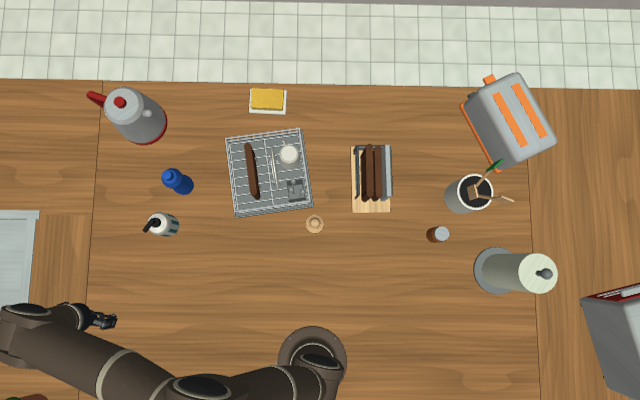

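View pics/scene0.png

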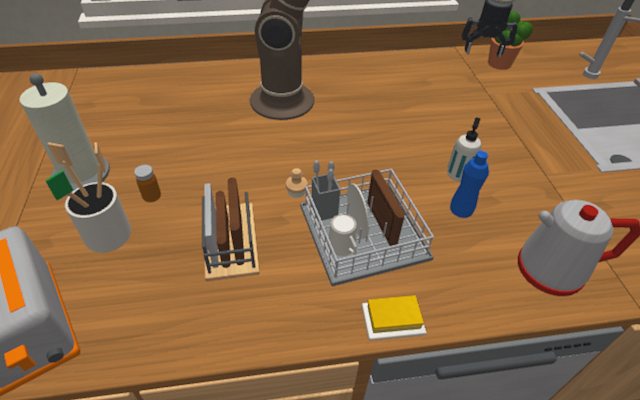

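Top view: drainer around (270,172) with the dry board at (251,172). The rack is around (371,178), open towards the robot, with the tray at u≈386 and the boards at u≈366 and 377. Next I measure the top faces.

```bash
python3 - <<'E'
from h import *
def rect(W,m,name):
    n,l=cv2.connectedComponents(m.astype(np.uint8))
    for i in range(1,n):
        q=l==i
        if q.sum()<25: continue
        X=W[q]; r=cv2.minAreaRect((X[:,:2]*1000).astype(np.float32))
        v,u=np.where(q); print(name,q.sum(),'px',u.mean().round(),v.mean().round(),'c',np.round(r[0],1),'sz',np.round(r[1],1),'a',round(r[2],1),'z',np.nanpercentile(X[:,2],[5,50,95]).round(4))
for cam in ('top','scene'):
    z=np.load(cam+'0.npz'); W=z['W']; p=z['p'].astype(int)
    x,y,h=np.moveaxis(W,-1,0)
    if cam=='top':
        print('table z',np.nanmedian(h[240:290,230:280]))
    # rack zone / drainer zone
    R=(x>.35)&(x<.75)&(y>-.25)&(y<-.02); D=(x>.35)&(x<.8)&(y>0)&(y<.32)
    for lo,hi in ((.103,.117),(.132,.146),(.144,.158)): rect(W,R&(h>lo)&(h<hi),f'{cam} rack {lo}')
    rect(W,R&(h>.010)&(h<.02),cam+' base')
    red=(p[...,0]>p[...,2]+15)&(p[...,0]<140)
    rect(W,D&(h>.128)&(h<.145)&red,cam+' dry')
    rect(W,D&(h>.15)&(h<.18),cam+' plate')
    rect(W,D&(h>.08)&(h<.1),cam+' rim')
E
```

```text
table z -0.0006556939511946695
top rack 0.103 117 px 358.0 170.0 c [ 616.3 -137.8] sz [162.    8.2] a 1.6 z [0.1036 0.1069 0.1116]
top rack 0.103 346 px 378.0 172.0 c [ 613.8 -203.6] sz [168.4  23.3] a 1.0 z [0.1043 0.1094 0.1138]
top rack 0.103 44 px 391.0 167.0 c [ 629.5 -244.6] sz [105.4   5.1] a 0.1 z [0.1048 0.1071 0.1121]
top rack 0.103 27 px 364.0 172.0 c [ 610.6 -158. ] sz [83.5  1.2] a 0.9 z [0.1037 0.1102 0.1157]
top rack 0.132 245 px 388.0 170.0 c [ 611.6 -229.3] sz [164.8  16.6] a 1.7 z [0.1342 0.1388 0.1438]
top rack 0.132 31 px 365.0 161.0 c [ 641.9 -161.6] sz [72.8  9. ] a 0.9 z [0.1338 0.1409 0.1457]
top rack 0.144 358 px 369.0 171.0 c [ 608.9 -169.3] sz [168.7  22.8] a 1.0 z [0.1452 0.149  0.1543]
top base 576 px 364.0 196.0 c [ 604.5 -186.6] sz [229.4 121.8] a 2.0 z [0.0107 0.0142 0.0187]
top base 51 px 360.0 163.0 c [ 656.1 -155.7] sz [ 10.6 102.1] a 86.0 z [0.0108 0.0147 0.0183]
top dry 369 px 250.0 169.0 c [610.8 205.3] sz [170.4  22.9] a 8.9 z [0.1316 0.1366 0.1416]
top plate 37 px 273.0 163.0 c [628.2 132. ] sz [74.7  5. ] a 9.8 z [0.1524 0.1585 0.1653]
top rim
[... 1772 characters left out ...]
7  65.9] sz [17.4 10. ] a 68.6 z [0.157  0.1695 0.1792]
scene plate 68 px 360.0 195.0 c [626.7 129.3] sz [81.5  5.2] a 9.3 z [0.1512 0.1577 0.1637]
scene rim 828 px 365.0 221.0 c [623.3 155.2] sz [251.9 251.1] a 9.3 z [0.0833 0.0874 0.0937]
scene rim 81 px 354.0 178.0 c [500.4 148.5] sz [ 9.5 99.2] a 9.2 z [0.0816 0.0868 0.09  ]
scene rim 54 px 324.0 186.0 c [527.6  57.1] sz [11.1 34.5] a 33.5 z [0.0812 0.091  0.0993]
scene rim 214 px 385.0 212.0 c [619.4 194.6] sz [164.7  18.8] a 15.3 z [0.0811 0.0908 0.0987]
scene rim 146 px 358.0 212.0 c [626.1 130.5] sz [140.3   7.6] a 9.1 z [0.0811 0.09   0.0991]
scene rim 177 px 344.0 236.0 c [694.4  79.2] sz [63.2 41.8] a 75.6 z [0.0807 0.089  0.0986]
```

```bash
python3 -m creep '[0,0,0.03,0, 0.02,-0.02,0.06,4, 0.05,-0.05,0.06,8, 0.075,-0.08,0.06,12, 0.1,-0.11,0.06,16, 0.125,-0.135,0.06,20, 0.15,-0.16,0.06,24, 0.175,-0.19,0.06,26, 0.2,-0.215,0.06,26, 0.225,-0.24,0.06,26, 0.25,-0.27,0.06,26, 0.275,-0.295,0.06,26, 0.3,-0.32,0.06,26, 0.325,-0.35,0.06,26, 0.35,-0.375,0.06,26, 0.365,-0.395,0.06,26, 0.373,-0.402,0.06,26, 0.373,-0.402,0.06,26, 0.373,-0.402,0.06,26]' 0.4 80
python3 - <<'E'
from h import *
p,d,W=grab('wrist','w1.png'); np.savez('w1.npz',p=p,W=W); h=W[...,2]
P=p.astype(int); m=(h>.129)&(h<.146)&(P[...,0]>P[...,2]+15)&(P[...,0]<150)
n,l,st,_=cv2.connectedComponentsWithStats(m.astype(np.uint8)); i=1+st[1:,4].argmax(); X=W[l==i]
print(st[i],cv2.minAreaRect((X[:,:2]*1000).astype(np.float32)),np.median(X[:,2]))
s=status.read_state();print(s['tcp_pos'],s['ee_rot'],s['opening'],s['force'])
E
```

```text
t: 2.0
tcp_pos: [0.5525, 0.1979, 0.291]
ee_rot: [-0.0, -0.081, 0.997, 0.0]
force: [-0.3, -0.2, -0.1]
opening: 0.051
grasp_force: 0.0
[ 303  153   25  168 3848] ((611.305908203125, 204.47994995117188), (169.04833984375, 21.997583389282227), 9.023258209228516) 0.13722441634938992
[0.55238781 0.19822291 0.29108218] [-4.12320104e-04 -8.15533881e-02  9.96668818e-01  3.76276893e-04] 0.050929070620839206 [-0.34044041 -0.15520464  0.08230041]
```

View pics/w1.png

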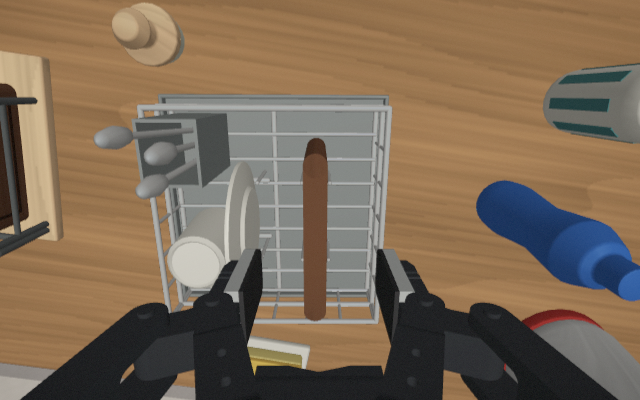

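The wrist picture shows the board at (303–327, 153–320), centred at (611, 204.5) mm, yaw 9.0°. That agrees with the top view, so I go down to grip its near end.

```bash
python3 -m creep '[-0.001,-0.001,-0.02,0, -0.001,-0.001,-0.05,0, -0.001,-0.001,-0.08,0, -0.001,-0.001,-0.11,0, -0.001,-0.001,-0.14,0, -0.001,-0.001,-0.16,0, -0.001,-0.001,-0.175,0, -0.001,-0.001,-0.187,0, -0.001,-0.001,-0.195,0, -0.001,-0.001,-0.195,0, -0.001,-0.001,-0.195,0]'
python3 -m creep '[0,0,0,0,0,0,0,0,0,0,0,0,0,0,0,0,0,0,0,0,0,0,0,0,0,0,0,0,0,0,0,0]' 1 100
```

```text
t: 3.15
tcp_pos: [0.5526, 0.1958, 0.0968]
ee_rot: [0.0, -0.081, 0.997, 0.0]
force: [1.0, 0.3, 0.6]
opening: 0.0514
grasp_force: 0.0
t: 3.95
tcp_pos: [0.5529, 0.1955, 0.0972]
ee_rot: [0.001, -0.08, 0.997, 0.0]
force: [-1.5, -1.3, 7.0]
opening: 0.021
grasp_force: 97.9
```

```bash
python3 -m creep '[0,0,0.01,0, 0,0,0.02,0, 0,0,0.035,0, 0,0,0.05,0, 0,0,0.07,0, 0,0,0.09,0, 0,0,0.11,0, 0,0,0.13,0, 0,0,0.15,0, 0,0,0.17,0, 0,0,0.185,0, 0,0,0.195,0, 0,0,0.2,0, 0,0,0.2,0, 0,0,0.2,0, 0,0,0.2,0]'
python3 - <<'E'
from h import *
for n in ('scene',):
    p,d,W=grab(n); np.savez('s2.npz',p=p,W=W)
cv2.imwrite('pics/s2.png',cv2.resize(p[60:300,170:490,::-1],None,fx=2,fy=2))
E
```

```text
t: 5.55
tcp_pos: [0.552, 0.1953, 0.2954]
ee_rot: [-0.001, -0.08, 0.997, -0.0]
force: [0.4, -0.4, -1.8]
opening: 0.0208
grasp_force: 97.7
```

View pics/s2.png

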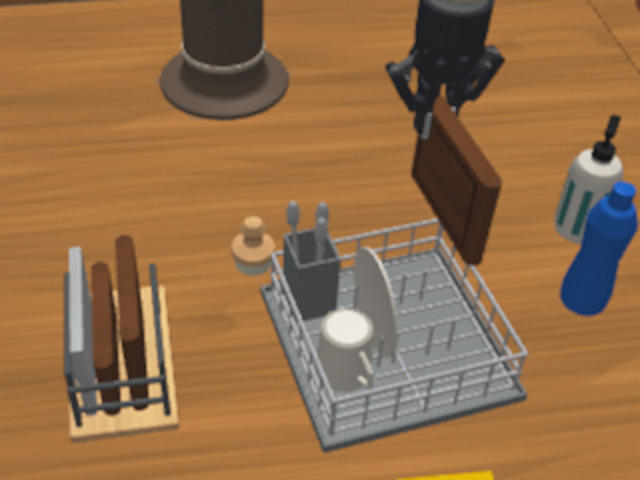

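The board is held at about the same angle, clear of the drainer and with everything else still in place. I carry it to the front of the rack and measure it there.

```bash
python3 -m creep '[-0.005,-0.01,0,0, -0.015,-0.03,0,-1, -0.03,-0.055,0,-2, -0.04,-0.085,0,-3, -0.055,-0.115,0,-4, -0.07,-0.145,0,-5, -0.08,-0.175,0,-6, -0.095,-0.205,0,-7, -0.11,-0.235,0,-8, -0.125,-0.265,0,-8, -0.14,-0.295,0,-8, -0.15,-0.325,0,-8, -0.165,-0.35,0,-8, -0.175,-0.37,0,-8, -0.18,-0.382,0,-8, -0.183,-0.387,0,-8, -0.183,-0.387,0,-8, -0.183,-0.387,0,-8, -0.183,-0.387,0,-8]'
cat > meas.py <<'E'
from h import *
import sys
for cam in ('top','scene'):
    p,d,W=grab(cam); P=p.astype(int); x,y,h=np.moveaxis(W,-1,0)
    R=(x>.3)&(x<.75)&(y>-.27)&(y<-.1); red=(P[...,0]>P[...,2]+12)&(P[...,0]<130)
    t=float(sys.argv[1])   # expected dry top z
    for nm,lo,hi,c in (('tall',.144,.157,1),('low',.104,.116,1),('tray',.134,.147,0),('dry',t-.012,t+.012,1)):
        m=R&(h>lo)&(h<hi)&(red if c else ~red)
        n,l,st,_=cv2.connectedComponentsWithStats(m.astype(np.uint8))
        for i in range(1,n):
            if st[i,4]<60: continue
            X=W[l==i]; r=cv2.minAreaRect((X[:,:2]*1000).astype(np.float32))
            k=np.polyfit(X[:,0],X[:,2],1)
            print(cam,nm,st[i,4],np.round(r[0],1),np.round(r[1],1),round(r[2],1),'z',np.median(X[:,2]).round(4),'pitch',k[0].round(3))
s=status.read_state(); print(s['t'],s['tcp_pos'].round(4),s['ee_rot'].round(3))
E
python3 meas.py 0.337
python3 - <<'E'
from h import *
p,d,W=grab('wrist','w2.png'); np.savez('w2.npz',p=p,W=W)
E
```

```text
t: 7.5
tcp_pos: [0.3697, -0.1908, 0.2962]
ee_rot: [-0.0, -0.011, 1.0, 0.0]
force: [1.0, -0.2, -2.5]
opening: 0.0211
grasp_force: 97.7
top tall 358 [ 610.3 -168.7] [166.3  22.7] 1.2 z 0.1493 pitch -0.0
top low 324 [ 613.5 -203.1] [167.1  23.7] 1.3 z 0.109 pitch -0.0
top tray 215 [ 615.4 -229.1] [158.4  15.4] 1.7 z 0.1388 pitch -0.003
top dry 337 [ 456.7 -187.9] [113.1  23. ] 0.8 z 0.3345 pitch -0.002
scene tall 506 [ 612.6 -170.4] [171.2  22.1] 1.0 z 0.1498 pitch -0.003
scene low 497 [ 614.8 -204.7] [172.9  22.5] 1.0 z 0.1096 pitch 0.001
scene tray 358 [ 613.7 -230.3] [167.9  14.4] 1.1 z 0.1395 pitch -0.0
scene dry 458 [ 432.9 -190.3] [170.3  24.4] 2.4 z 0.3354 pitch -0.014
7.6 [ 0.3697 -0.191   0.2962] [-0.    -0.011  1.     0.   ]
```

View pics/w2.png

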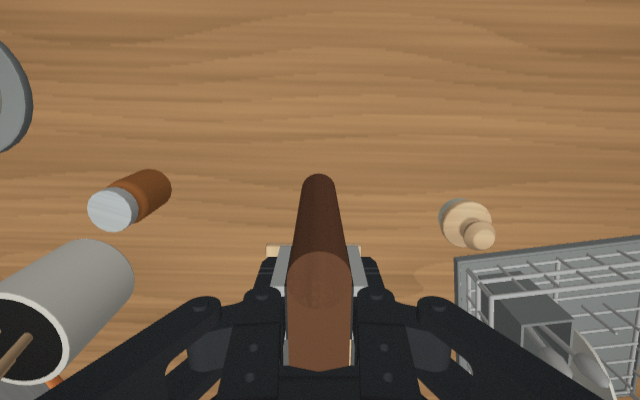

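Held straight and level at (431, -190), lined up with the gap. The board is the dark block at the centre of the wrist picture, (318,180–370), with the jar and brush well to either side. I lower it in front of the gap.

```bash
python3 -m creep '[0,0,-0.015,0, 0,0,-0.04,0, 0,0,-0.065,0, 0,0,-0.09,0, 0,0,-0.115,0, 0,0,-0.14,0, 0,0,-0.16,0, 0,0,-0.175,0, 0,0,-0.187,0, 0,0,-0.195,0, 0,0,-0.199,0, 0,0,-0.2,0, 0,0,-0.2,0, 0,0,-0.2,0]'
python3 meas.py 0.134
```

```text
t: 9.05
tcp_pos: [0.3698, -0.1917, 0.0968]
ee_rot: [0.0, -0.011, 1.0, -0.0]
force: [0.4, 0.1, -2.1]
opening: 0.0206
grasp_force: 97.9
top tall 358 [ 610.  -168.7] [166.9  23.2] 0.8 z 0.1491 pitch 0.003
top low 340 [ 613.9 -203.2] [168.4  23.5] 0.8 z 0.1093 pitch 0.002
top tray 238 [ 612. -229.] [165.   15.1] 0.9 z 0.1389 pitch -0.003
top dry 77 [ 591.1 -165.2] [132.3  14.9] 1.2 z 0.1405 pitch 0.035
top dry 242 [ 459.1 -187.7] [109.9  21.8] 0.3 z 0.1351 pitch 0.008
scene tall 504 [ 613.2 -170.2] [172.1  21.8] 1.1 z 0.1497 pitch -0.003
scene low 506 [ 615.5 -204.6] [171.   22.2] 0.9 z 0.1096 pitch -0.0
scene tray 352 [ 613.6 -230.5] [167.5  14.3] 1.2 z 0.1395 pitch 0.002
scene dry 397 [ 432.8 -191. ] [170.  24.] 1.3 z 0.1358 pitch -0.014
scene dry 71 [ 681.4 -162.8] [18.7 37.5] 51.8 z 0.1334 pitch 0.2
9.15 [ 0.3697 -0.1917  0.0967] [ 0.    -0.011  1.    -0.   ]
```

```bash
python3 -m creep '[0,0,-0.002,0, 0,0,-0.004,0, 0.005,0,-0.004,0, 0.01,0,-0.004,0, 0.014,0,-0.004,0, 0.018,0,-0.004,0, 0.022,0,-0.004,0, 0.026,0.001,-0.004,0, 0.03,0.001,-0.004,0, 0.034,0.001,-0.004,0, 0.038,0.001,-0.004,0, 0.042,0.001,-0.004,0, 0.046,0.001,-0.004,0, 0.05,0.001,-0.004,0, 0.05,0.001,-0.004,0]'
python3 meas.py 0.132
```

```text
t: 10.65
tcp_pos: [0.4202, -0.1906, 0.0923]
ee_rot: [0.0, -0.011, 1.0, -0.0]
force: [0.5, 0.7, -2.2]
opening: 0.021
grasp_force: 97.8
top tall 352 [ 610.4 -166.1] [ 22.2 166.5] 87.9 z 0.149 pitch 0.002
top low 327 [ 613.7 -205.1] [167.8  23.3] 2.9 z 0.1091 pitch -0.003
top tray 230 [ 611.4 -229.4] [165.4  15.4] 1.5 z 0.139 pitch 0.003
top dry 188 [ 510.  -184.6] [ 24.1 104.4] 89.8 z 0.1308 pitch 0.01
scene tall 524 [ 613.7 -167.2] [ 22.1 170.2] 88.8 z 0.1497 pitch -0.002
scene low 526 [ 616.6 -200.8] [171.4  37.4] 1.2 z 0.1097 pitch 0.001
scene tray 352 [ 612.4 -230.5] [169.6  14.3] 1.2 z 0.1397 pitch 0.002
scene dry 410 [ 482.7 -190.8] [169.   25.7] 0.4 z 0.1315 pitch -0.009
scene dry 110 [ 627.2 -158.1] [ 20.6 146.8] 79.4 z 0.1277 pitch 0.057
10.75 [ 0.4195 -0.1906  0.0923] [ 0.    -0.011  1.    -0.   ]
```

```bash
python3 -m creep '[0.004,0,0,0, 0.008,0,0,0, 0.012,0,0,0, 0.016,0,0,0, 0.02,0,0,0, 0.024,0,0,0, 0.028,0.001,0,0, 0.032,0.001,0,0, 0.036,0.001,0,0, 0.04,0.001,0,0, 0.044,0.001,0,0, 0.048,0.001,0,0, 0.052,0.001,0,0, 0.056,0.001,0,0, 0.06,0.001,0,0, 0.064,0.001,0,0, 0.068,0.001,0,0, 0.07,0.001,0,0, 0.07,0.001,0,0, 0.07,0.001,0,0]'
python3 meas.py 0.131
```

```text
t: 12.75
tcp_pos: [0.4895, -0.1896, 0.0923]
ee_rot: [0.0, -0.011, 1.0, 0.0]
force: [-0.2, 0.4, -2.6]
opening: 0.0206
grasp_force: 97.8
top tall 358 [ 612.6 -162.7] [ 23.1 170.7] 86.8 z 0.1493 pitch -0.004
top low 182 [ 644.7 -206.2] [107.1  23.4] 2.8 z 0.1088 pitch -0.009
top tray 122 [ 649.9 -227.9] [14.1 87.9] 89.7 z 0.1383 pitch 0.014
top dry 142 [ 588.6 -186.6] [20.8 89.5] 87.7 z 0.1307 pitch 0.027
scene tall 515 [ 613.8 -164.2] [ 22.4 173.5] 86.9 z 0.1498 pitch -0.0
scene low 534 [ 616.6 -204. ] [173.   39.7] 6.3 z 0.1097 pitch -0.003
scene tray 354 [ 613.2 -230.4] [168.   14.4] 0.9 z 0.1395 pitch -0.002
scene dry 460 [ 549.9 -188.4] [172.2  23.9] 2.1 z 0.1315 pitch -0.01
scene dry 94 [ 653.8 -157. ] [20.4 98.2] 73.5 z 0.1314 pitch -0.104
12.85 [ 0.4893 -0.1896  0.0923] [ 0.    -0.011  1.     0.   ]
```

```bash
python3 -m creep '[0,0,-0.001,0, 0,0,-0.001,0, 0,0,-0.001,0, 0,0,-0.001,0]' 0.6 
python3 -m creep '[0,0,0.01,0, 0,0,0.025,0, 0,0,0.04,0, 0,0,0.055,0, -0.015,0,0.065,0, -0.035,0,0.065,0, -0.055,0,0.065,0, -0.07,-0.001,0.065,0, -0.07,-0.001,0.065,0]'
python3 meas.py 0.131
```

```text
t: 13.25
tcp_pos: [0.4895, -0.1896, 0.0914]
ee_rot: [0.0, -0.011, 1.0, 0.0]
force: [-0.6, -0.3, 0.1]
opening: 0.0343
grasp_force: 0.0
t: 14.15
tcp_pos: [0.4179, -0.1909, 0.1568]
ee_rot: [0.0, -0.01, 1.0, 0.0]
force: [-0.2, -0.4, 0.7]
opening: 0.034
grasp_force: 0.0
top tall 361 [ 611.7 -163.2] [ 23.6 169.6] 86.8 z 0.1493 pitch -0.007
top low 312 [ 615.2 -208.9] [165.2  23.1] 4.0 z 0.109 pitch -0.001
top tray 233 [ 611.7 -229. ] [165.2  15.6] 1.0 z 0.1393 pitch 0.003
top dry 361 [ 548.8 -184.9] [ 24.7 170. ] 89.8 z 0.1288 pitch 0.003
scene tall 518 [ 615.  -164.7] [ 22.3 171.1] 87.0 z 0.1497 pitch -0.002
scene low 535 [ 615.8 -203.1] [172.2  37.8] 4.8 z 0.1097 pitch -0.003
scene tray 353 [ 613.8 -230.3] [167.1  14.4] 1.1 z 0.1394 pitch 0.004
scene dry 447 [ 551.1 -187.7] [ 22.2 171. ] 89.5 z 0.1296 pitch -0.008
scene dry 108 [ 627.4 -155.3] [ 20.6 149. ] 78.3 z 0.1311 pitch -0.059
14.25 [ 0.4202 -0.1907  0.1568] [ 0.001 -0.011  1.    -0.   ]
```

```bash
python3 -m creep '[-0.005,0.003,0,0, -0.005,0.003,0,0, -0.005,0.003,-0.02,0, -0.005,0.003,-0.04,0, -0.005,0.003,-0.06,0, -0.005,0.003,-0.07,0, -0.005,0.003,-0.07,0]' 1 40
python3 -m creep '[0.005,0,0,0, 0.01,0,0,0, 0.015,0,0,0, 0.02,0,0,0, 0.025,0,0,0, 0.03,0,0,0, 0.035,0,0,0, 0.04,0,0,0, 0.045,0,0,0, 0.05,0,0,0, 0.055,0,0,0, 0.06,0,0,0, 0.064,0,0,0, 0.068,0,0,0, 0.072,0,0,0, 0.075,0,0,0, 0.075,0,0,0]'
python3 meas.py 0.131
```

```text
t: 14.95
tcp_pos: [0.4138, -0.1873, 0.0852]
ee_rot: [-0.001, -0.011, 1.0, 0.0]
force: [-0.1, -0.8, 0.2]
opening: 0.0002
grasp_force: 0.0
t: 16.65
tcp_pos: [0.49, -0.1876, 0.0863]
ee_rot: [0.0, -0.011, 1.0, -0.0]
force: [-0.7, -0.6, 0.5]
opening: 0.0
grasp_force: 0.0
top tall 357 [ 611.9 -163.5] [ 23. 170.] 87.4 z 0.1488 pitch -0.003
top low 182 [ 649.4 -210.1] [103.9  23.5] 1.5 z 0.1088 pitch -0.004
top tray 121 [ 651.7 -227.5] [14.5 85.1] 89.0 z 0.1393 pitch -0.001
top dry 195 [ 614.4 -187.7] [ 20.5 111.1] 88.7 z 0.1285 pitch 0.001
scene tall 517 [ 613.8 -164.8] [ 22.5 170.4] 87.1 z 0.1499 pitch -0.003
scene low 538 [ 616.6 -203.5] [174.6  40.9] 1.5 z 0.1096 pitch -0.001
scene tray 65 [ 496.9 -168. ] [27.9 34.8] 25.9 z 0.1411 pitch -0.104
scene tray 63 [ 493.5 -206.8] [25.8 33.8] 1.7 z 0.1418 pitch -0.106
scene tray 355 [ 614.4 -230.3] [169.8  14.5] 0.9 z 0.1395 pitch 0.001
scene dry 501 [ 586.3 -188.2] [179.7  25.9] 1.3 z 0.1295 pitch -0.002
scene dry 109 [ 635.9 -155.8] [ 22.2 131.7] 76.7 z 0.1322 pitch -0.068
16.75 [ 0.4897 -0.1876  0.0864] [ 0.    -0.011  1.    -0.   ]
```

```bash
python3 -m creep '[0.004,0,0,0, 0.008,0,0,0, 0.012,0,0,0, 0.016,0,0,0, 0.02,0,0,0, 0.023,0,0,0, 0.025,0,0,0, 0.025,0,0,0]'
python3 -m creep '[0.001,0,0,0, 0.002,0,0,0, 0.003,0,0,0, 0.003,0,0,0]'
python3 meas.py 0.131
```

```text
t: 17.55
tcp_pos: [0.5148, -0.1876, 0.0863]
ee_rot: [0.0, -0.011, 1.0, -0.0]
force: [-0.1, -1.2, -0.3]
opening: 0.0004
grasp_force: 0.0
t: 17.95
tcp_pos: [0.5174, -0.1876, 0.0862]
ee_rot: [-0.0, -0.011, 1.0, 0.0]
force: [-1.3, -0.2, 0.3]
opening: -0.0002
grasp_force: 0.0
top tall 321 [ 617.4 -162.7] [ 22.9 162.1] 87.6 z 0.1492 pitch -0.006
top low 106 [ 667.9 -212.2] [17.2 67.9] 89.4 z 0.1089 pitch -0.024
top tray 74 [ 669.  -227.7] [14.3 49.5] 89.6 z 0.1392 pitch 0.017
top dry 180 [ 646.7 -185.6] [ 24.7 105.7] 89.5 z 0.129 pitch -0.005
scene tall 519 [ 614.3 -164.8] [ 30.2 175.9] 84.6 z 0.1497 pitch 0.0
scene low 561 [ 625.3 -211.2] [176.9  63.1] 17.9 z 0.1098 pitch 0.001
scene tray 72 [ 522.8 -205.4] [34.2 23.6] 76.7 z 0.1411 pitch -0.071
scene tray 353 [ 613.1 -230.6] [166.7  14.5] 1.4 z 0.1396 pitch -0.0
scene dry 632 [ 614.7 -185.6] [184.4  50.4] 8.6 z 0.1297 pitch -0.001
18.05 [ 0.5174 -0.1876  0.0863] [ 0.    -0.011  1.     0.   ]
```

```bash
for i in 1 2 3; do :; done; python3 -m creep '[0.001,0,0,0, 0.002,0,0,0, 0.002,0,0,0]' | grep -E 'tcp_pos|force'
python3 -m creep '[0.001,0,0,0, 0.002,0,0,0, 0.002,0,0,0]' | grep -E 'tcp_pos|force'
```

```text
tcp_pos: [0.5176, -0.1876, 0.0859]
force: [-7.9, 0.4, 2.2]
grasp_force: 0.0
tcp_pos: [0.5177, -0.1876, 0.0855]
force: [-12.0, 0.0, 5.3]
grasp_force: 0.0
```

It has stopped against the wire stop: the force rises while the position holds. I back off, go up and check.

```bash
python3 -m creep '[-0.01,0,0,0, -0.03,0,0,0, -0.06,0,0.0,0, -0.09,0,0.02,0, -0.12,0,0.05,0, -0.14,0,0.09,0, -0.15,0.02,0.13,0, -0.15,0.05,0.16,0, -0.15,0.08,0.17,0, -0.15,0.1,0.17,0, -0.15,0.1,0.17,0]'
python3 meas.py 0.131
python3 - <<'E'
from h import *
p,d,W=grab('scene'); cv2.imwrite('pics/s3.png',cv2.resize(p[130:300,170:440,::-1],None,fx=2.9,fy=2.9))
for n in ('top','scene'):
    p,d,W=grab(n);x,y,h=np.moveaxis(W,-1,0)
    X=W[(x>.48)&(x<.73)&(y>-.27)&(y<-.12)&(h>.01)&(h<.02)]
    print(n,np.percentile(X[:,0],[.5,99.5]))
E
```

```text
t: 19.75
tcp_pos: [0.3721, -0.0851, 0.2571]
ee_rot: [0.002, -0.013, 1.0, 0.001]
force: [0.1, 0.0, 0.6]
opening: -0.0
grasp_force: 0.0
top tall 358 [ 615.1 -163. ] [ 23.1 170.4] 88.1 z 0.1491 pitch 0.002
top low 313 [ 616.4 -213.2] [ 20.9 166.2] 89.7 z 0.1091 pitch -0.001
top tray 238 [ 611.8 -229.4] [165.7  15.3] 1.1 z 0.1384 pitch -0.004
top dry 352 [ 614.9 -185.5] [ 25.  169.1] 89.4 z 0.1289 pitch 0.005
scene tall 498 [ 616.8 -164.1] [ 22.2 170.4] 88.1 z 0.1498 pitch -0.002
scene low 567 [ 618.9 -190.7] [169.  66.] 1.4 z 0.1097 pitch -0.0
scene tray 351 [ 614.4 -230.4] [168.7  14.3] 1.1 z 0.1396 pitch 0.002
scene dry 577 [ 618.7 -177. ] [ 44.4 172. ] 89.7 z 0.1297 pitch -0.004
19.85 [ 0.3717 -0.0877  0.2565] [ 0.001 -0.011  1.     0.   ]
top [0.49065352 0.71307722]
scene [0.49528006 0.72450742]
```

View pics/s3.png

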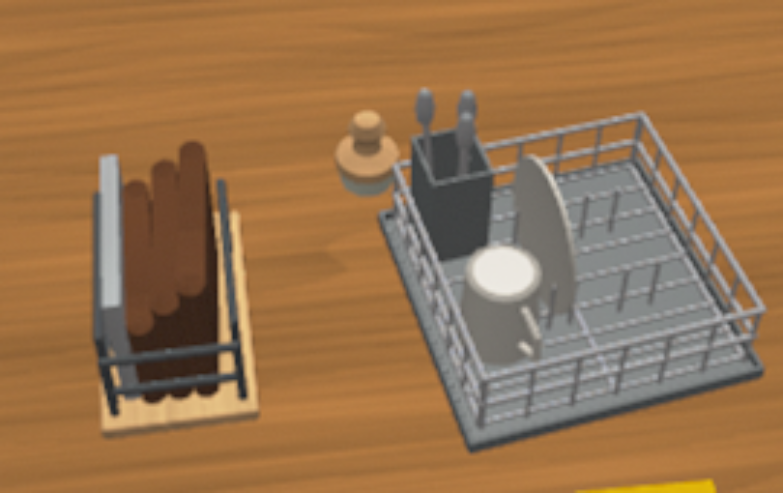

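The picture shows the dry board between the tall and low boards (tops at x≈140, 165 and 190 px), all three flush against the wire stop, with the tray upright at x≈110 px and the other items where they were.

```bash
python3 -c "
from cell import arm
print(arm.finish_job())"
```

```text
the job is handed in; nothing more can be done
None
```

I put the dry board back in the rack between the tall and low boards and handed the job in at about 20 s; no verdict came back. My last camera check showed it flat on the base and pushed up to the wire stop, with both boards and the tray upright and the bystanders in view unmoved.

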